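Flip the sample's status flag to done

TASK

The sample in the tall bottle is finished: with the fingertips, gently push the hinged flag on the stand that carries the tall bottle right over its hinge, without squeezing or forcing it, until it lies flat on the far side with its tick face up. Leave the flag on the tub's stand as it is, do not pick up or shift the bottle, the tub, the tip box or the amber bottle, and finish with the hand clear.

Things in the scene. Friction and masses are not known exactly. Their poses are not given: they have to be found in the camera images.
- bottle_stand: Fixed flag stand carrying the tall bottle. Aluminium base 290 x 124 x 10 mm: 70 mm from hinge to robot side, 220 mm to far side. Two steel uprights 22 x 8 mm, 78 mm tall, centres 50 mm either side of the flag's middle on y; 4 slim rest posts under the flag, 45 mm before and beyond the hinge. Origin on the bench, right under the hinge's middle; axes as bottle_hinge.
- bottle_hinge (a point): Middle of the hinge pin of the flag on the bottle's stand, on the pin's axis, 65 mm above the bench. x points level from the hinge towards the bottle's end (away from the robot, within 0.4 rad of straight ahead), y to the left along the pin, z up.
- bottle_flag (a joint): Flag hinge on the bottle's stand, rad. 0 = flat on the robot's side (stand's -x), ring face up; 1.57 = upright; 3.14 = flat on the far side at its firm stop, tick face up. Starts at 0 to 0.3. Stiff, about 0.055 N m: it stays where it is left, and 1 to 2 N at the free end move it. Flag: white plate, 80 mm from hinge axis to free end, 80 mm wide, 5 mm thick, 60 g.
- bottle_fin (a point): Middle of the outer face of the fin on that flag; moves with it. The fin, 5 mm thick and 80 mm wide, is square to the plate at its free end, on the ring face only: up 40 mm from the plate's middle plane at joint 0, hanging below at 3.14. This point is 80 mm from the hinge axis along the plate and 20 mm up from its middle plane. The tick face is plain but for a 2 mm relief.
- tub_hinge (a point): Middle of the hinge pin of the flag stand that carries the low tub, 65 mm above the bench. Same kind of stand; its x axis points from the hinge to the tub. The two stands stand side by side, and either can be the left one.
- tub_flag (a joint): Hinge of the flag on the tub's stand, rad; same kind of flag, 0 = ring face up on the robot's side. To be left as it is.
- tub_fin (a point): On the flag of the tub's stand: middle of the outer face of its fin, as on the other flag.
- bottle: Tall slim white plastic bottle with cap, 54 mm across, 125 mm tall, standing loose on the far end of its stand, about 170 mm beyond the hinge. Origin at the centre of its underside, z up.
- tub: Low wide white lidded tub, 84 mm across, 70 mm tall, standing loose on the far end of the other stand, about 170 mm beyond its hinge. Origin at the centre of its underside, z up.
- tip_box: Loose pipette-tip box, 120 x 85 x 63 mm, clear body and yellow tips, on the bench at the left. Origin at the centre of its underside.
- reagent: Loose amber glass bottle, 60 mm across, 110 mm tall, on the bench at the right. Origin at the centre of its underside.
Not all that is in view belongs to the job. What is shaped like the bottle but blue, green or purple is not meant.

How it is judged:
By the outcome, as a careful person would: the job done as asked, in the order asked, and still so for the second after the job is handed in, with the robot touching nothing.
It also fails if it takes over 48 s, if anything falls off the work surface, if the arm or the gripper's body presses on something with over 40 N, if the wrist force passes 120 N, or if a joint passes its speed limit or range.

ROBOT

A 6-joint arm with a two-finger parallel gripper is mounted at the origin on the work surface. World frame = base frame: x ahead of the robot, y to its left, z up, the work surface at z = 0. Lengths are in m, angles in degrees, forces in N, time in s.
With the tool pointing down it reaches from about 0.375 to 0.9 m from the base axis. Payload 3.1 kg.
Tool frame: the origin (TCP) lies at the very end of the fingers, on their centre line; the grasp point (between the pads) lies 19 mm behind it; y points along the fingers, z is the direction in which the jaws open and shut, and the axes are right-handed (so a half turn about y gives the same grasp; the last joint's range is limited). The gripper opens to 87 mm and grips with 3 to 60 N. Pads are 19 mm wide; open, the fingers measure 117 mm over their backs; the gripper's body (75 mm by 190 mm) begins 51 mm behind the grasp point.
Start: joints at [58.356, 30.224, 82.088, -0, 67.689, -10.227], TCP at [0.228, 0.582, 0.223] pointing down, gripper open.
Joint ranges: [-176.69, 176.69], [-43.24, 126.21], [12.49, 139.97], [-82, 262], [0, 151.66], [-163.58, 163.58]. Speed limits (degrees/s): [159.86, 159.86, 180, 180, 180, 180].

INTERFACE

Orientations are given as a 3x3 rotation matrix whose columns are the frame's x, y, z axes.
In Python, from rig import bot gives the robot as it stands. The module is installed in compiled form; this text tells all that it offers.
- The arm moves only by the tool arm_command, never from a script. Its argument "series" is a list of rows, each a list of 3 entries, a list of its own where there are three numbers: the shift along the tool's x, y, z each as a share of 0.2 m, from -1 to 1, then the turn about the tool's y as a share of 0.08 rad, from -1 to 1, then the opening, from -1 (shut) to 1 (fully open), so that 0 is half open. A call has 1 to 20 rows; each row shifts and turns the pose as measured when the row begins, along the tool's axes as they then stand; what a row does not reach is not made up. A row lasts 1/12 s, in which the tool goes at most 41.7 mm and 7.16 degrees, less where a joint would pass 70% of its speed; a pose out of reach is approached as far as the arm can. A call with a number of a shift or a turn outside -1 to 1 is refused whole. A call with a gripper value outside its range is refused whole. The fingers move at their own pace and stop on an object; the grip force is fixed at half the most. Time passes only in rows, so rows that do not move let the fingers close. It gives the time, the measured TCP pose, the force and the opening at its end, in the units of the state.
- bot.read_state(): the state, without advancing time (a new reading comes with each control period).
- bot.capture(name): name is "side" or "top"; returns the picture (400x640x3 uint8, red, green, blue); there is no depth.
- bot.get_calibration(name): a dict with "mtx" (3x3 intrinsics, pixels), "rvec" (rotation vector, rad) and "tvec" (3), from world to camera coordinates, as OpenCV has them. Camera axes: x right, y down, z forward; pixel columns grow to the right and rows downward; lengths in m; the calibration is good to about 2 mm. A picture is of the moment at which its call begins. get_calibration takes no time and is no camera call.
- bot.hand_in(): hands the job in, once; it reports no verdict.
The state is a dict: "time_s": time; "joint_positions": joint angles; "qvel": joint speeds; "tau": joint torques, N m; "position": TCP position; "tcp_rot": TCP orientation; "force": force on the tool from outside, world axes, zero at the start; "moment": the same for the moment, N m; "opening": opening from 0.0 (shut) to 1.0 (fully open).
Only numpy, scipy, OpenCV 4.12 (cv2) and the standard library are available. Lean on these libraries where they do the work, as an engineer would, in place of code of your own. Each camera call takes 0.05 s, during which the arm holds its last target.

## Working session

There is one attempt and no reset: what is moved stays moved. The work goes in short steps, Python scripts to look and compute and a tool call to move; the robot and the scene stay as the last step left them, time stands still between calls to the robot, and variables do not carry over. Pictures are saved under pics/ and viewed, and the job is handed in when it is done.

Besides the shell and the picture viewer there is one more tool, called after "Emit:" as name(argument=value, ...), one argument or row to a line, values as JSON. arm_command: Moves the arm, as the interface text tells. Its arguments: {"type":"object","properties":{"series":{"type":"array"}},"required":["series"]}

```bash
mkdir -p pics
python3 - <<'E'
from rig import bot
import cv2
for n in("side","top"):
    cv2.imwrite(f"pics/{n}0.png",bot.capture(n)[:,:,::-1])
    c=bot.get_calibration(n);print(n,c)
print(bot.read_state())
E
```

```text
side {'mtx': array([[488.01618425,   0.        , 318.09797091],
       [  0.        , 488.01618425, 199.63412094],
       [  0.        ,   0.        ,   1.        ]]), 'rvec': array([ 0.10768458, -2.66663152,  1.52994797]), 'tvec': array([0.65620865, 0.08559499, 1.22321864])}
top {'mtx': array([[493.78504201,   0.        , 313.83072748],
       [  0.        , 493.78504201, 200.53607083],
       [  0.        ,   0.        ,   1.        ]]), 'rvec': array([ 2.11727089, -2.09823253,  0.2237611 ]), 'tvec': array([-3.90499960e-04,  6.68196952e-01,  1.30176744e+00])}
{'time_s': 0.1, 'joint_positions': array([ 5.83580844e+01,  3.02733471e+01,  8.21492302e+01, -2.43473938e-03,
        6.76891790e+01, -1.02290950e+01]), 'qvel': array([-0.00290385, -0.00443449, -0.15662901, -0.12201707, -0.00140202,
       -0.0282561 ]), 'tau': array([-4.39518544e-04, -4.40986097e+01, -1.77151966e+01,  6.33848109e-02,
        5.33445622e-02, -4.15309319e-05]), 'position': array([0.22782784, 0.58128587, 0.22167159]), 'tcp_rot': array([[ 9.30979898e-01, -9.89787472e-04,  3.65069102e-01],
       [-3.65070314e-01, -1.68118020e-03,  9.30978431e-01],
       [-3.07723843e-04, -9.99998097e-01, -1.92648699e-03]]), 'force': array([-0.42592649,  0.87520023, -0.12117745]), 'moment': array([ 0.06730299, -0.01954205,  0.03249061]), 'opening': 0.9983510845377508}
```

View pics/side0.png

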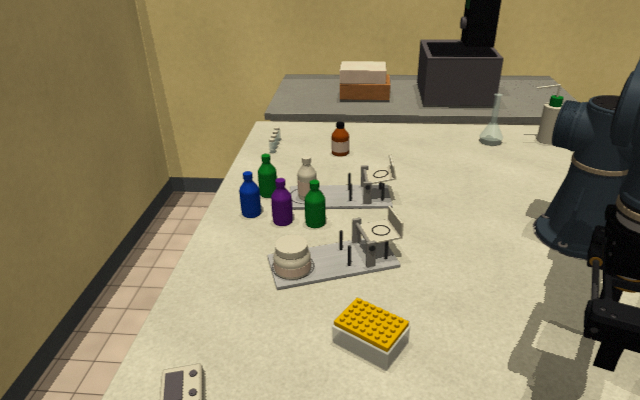

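View pics/top0.png

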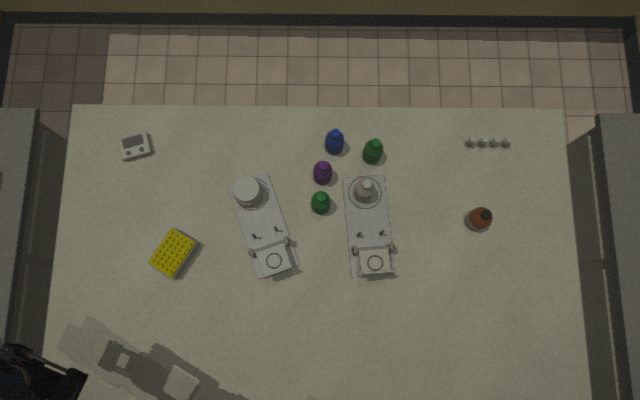

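The top view shows two stands. The left one (base around (262,225)) carries the low tub at (248,192). The right one (around (370,225)) carries the tall white bottle at (364,190). The other bottles are coloured decoys: blue (335,140), green (373,150) and (320,203), purple (322,172). So the flag to turn is the right one, at about (375,262). I'll confirm that in enlarged crops.

Run:
```python
import cv2,numpy as np
a=cv2.imread("pics/top0.png")[165:285,310:430];b=cv2.imread("pics/side0.png")[145:220,280:410]
cv2.imwrite("pics/topc.png",cv2.resize(a,(600,600),interpolation=cv2.INTER_CUBIC))
cv2.imwrite("pics/sidec.png",cv2.resize(b,(780,450),interpolation=cv2.INTER_CUBIC))
```

```text
(no output)
```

View pics/topc.png

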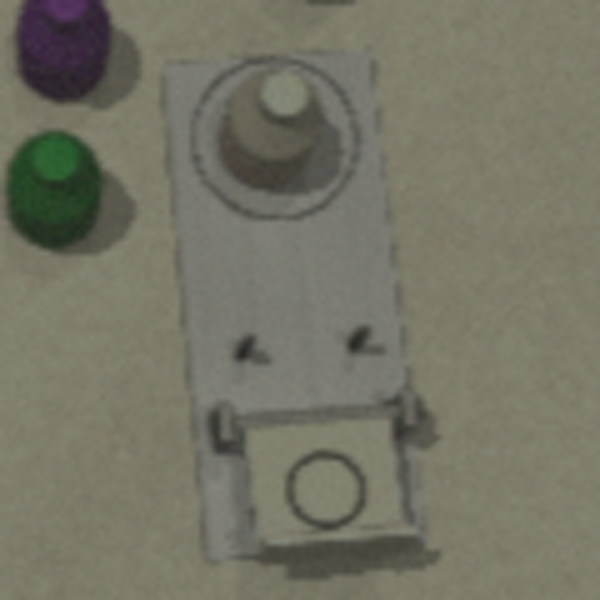

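View pics/sidec.png

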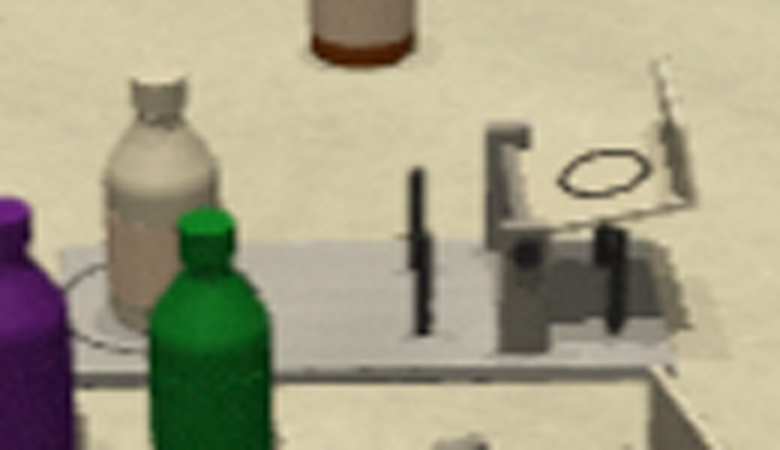

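The crops confirm it. The right stand carries the tall white capped bottle, its flag has the ring face up on the robot's side, and the flag is tilted a little. Next I compute the stand frame and the flag angle.

```bash
cat > h.py <<'E'
import cv2,numpy as np
from rig import bot
def ray(n,uv):
    c=bot.get_calibration(n);R=cv2.Rodrigues(c["rvec"])[0]
    p=cv2.undistortPoints(np.array([[uv]],float),c["mtx"],None)[0,0]
    return -R.T@c["tvec"].ravel(), R.T@np.array([p[0],p[1],1])
def onplane(n,uv,nrm,d):
    o,r=ray(n,uv);nrm=np.array(nrm,float);return o+r*(d-nrm@o)/(nrm@r)
def proj(n,P):
    c=bot.get_calibration(n);return cv2.projectPoints(np.array(P,float).reshape(-1,3),c["rvec"],c["tvec"],c["mtx"],None)[0][:,0]
E
python3 - <<'E'
from h import *
T=lambda u,v:(310+u/5-.4,165+v/5-.4)
S=lambda u,v:(280+u/6-.4,145+v/6-.4)
q=lambda uv,z=.01,n="top":onplane(n,uv,[0,0,1],z)
FL,FR,NR,NL=[q(T(*a)) for a in((165,62),(372,55),(425,552),(207,560))]
for p in(FL,FR,NR,NL):print(p.round(4))
print("lens",np.linalg.norm(FL-FR),np.linalg.norm(FL-NL),np.linalg.norm(FR-NR),np.linalg.norm(NL-NR))
x=(FL-NL)/np.linalg.norm(FL-NL)+(FR-NR)/np.linalg.norm(FR-NR);x/=np.linalg.norm(x);y=np.cross([0,0,1],x)
far=(FL+FR)/2; near=(NL+NR)/2
H=((far-.22*x)+(near+.07*x))/2;H[2]=.065
print("x",x,np.degrees(np.arctan2(x[1],x[0])),"H",H,far-.22*x,near+.07*x)
# upright tops
for a in ((222,405),(408,395)): 
    p=q(T(*a),.078+.01);print("upr",((p-H)@x,(p-H)@y))
for s,a in((40,(690,207)),(40,(500,228)),(-40,(655,60)),(40,(690,190))):
    p=onplane("side",S(*a),y,y@H+s/1000);print("flag",s,(p-H)@x,(p-H)[2])
for a in((310,150),(270,190)):pass
p=q(T(285,95),.135);print("bottle cap",(p-H)@x,(p-H)@y,p)
# side check of base corners
for uv in(S(75,382),S(672,372),S(60,250)):
    p=q(uv,.01,"side");print("sidebase",(p-H)@x,(p-H)@y)
E
```

```text
[ 0.7531 -0.0781  0.01  ]
[ 0.7584 -0.1998  0.01  ]
[ 0.469  -0.2236  0.01  ]
[ 0.4634 -0.1008  0.01  ]
lens 0.1218686847998001 0.2905714825025252 0.29041450846870454 0.12293930185791262
x [0.99679318 0.08002102 0.        ] 4.589773777645926 H [ 0.53620824 -0.15657501  0.065     ] [ 0.5364537  -0.15655538  0.01      ] [ 0.53596278 -0.15659465  0.01      ]
upr (np.float64(0.009375328614429593), np.float64(0.05224228320853705))
upr (np.float64(0.007642132991004729), np.float64(-0.04826284173337784))
flag 40 -0.07393050575450115 0.01254418584555389
flag 40 0.012084135996929486 0.002977113423650757
flag -40 -0.0651386199177559 0.04883065229988032
flag 40 -0.07343415374079772 0.02125958954545054
bottle cap 0.16693471041145233 0.008247453399656164 [ 0.70194765 -0.13499572  0.135     ]
sidebase 0.20732730516333783 0.0756620425241713
sidebase -0.06555247134175282 0.07308539236820602
sidebase 0.22224787932528764 -0.05058389508655438
```

Stand frame: hinge at about (0.536, -0.157, 0.065), x axis turned +4.6°, flag at roughly 0.15 rad. The plan is to align the tool with the stand, shut the fingers, and approach above the robot side.

Emit:
arm_command(
  series=[
    [[0, 0, 0], -0.95, -1],
    [[0, 0, 0], -0.95, -1],
    [[0, 0, 0], -0.95, -1],
    [[0, 0, 0], -0.95, -1],
    [[0, 0, 0], -0.95, -1],
    [[0, 0, 0], -0.95, -1],
    [[0.1, 0, -0.17], 0, -1],
    [[0.1, 0, -0.17], 0, -1],
    [[0.1, 0, -0.17], 0, -1],
    [[0.1, 0, -0.17], 0, -1],
    [[0.1, 0, -0.17], 0, -1],
    [[0.1, 0, -0.17], 0, -1],
  ],
)

```text
time_s: 1.1
position: [0.3659, 0.3888, 0.2152]
tcp_rot: [[0.993, -0.009, -0.122], [0.121, -0.007, 0.993], [-0.01, -1.0, -0.006]]
force: [1.3, 0.1, 0.2]
opening: 0.171
```

```bash
cat >> h.py <<'E'
H=np.array([.5362,-.1566,.065]);X=np.array([.99679,.08002,0]);Y=np.array([-.08002,.99679,0])
def st():
    s=bot.read_state();d=s["position"]-H
    R=s["tcp_rot"]
    print("t",s["time_s"],"stand xyz",np.round([d@X*1000,d@Y*1000,s["position"][2]*1000],1),"yaw err",np.degrees(np.arctan2(R[:,2]@X,R[:,2]@Y)).round(2),"tilt",np.round(R[:,1],3),"F",np.round([s["force"]@X,s["force"]@Y,s["force"][2]],2),"op",round(s["opening"],3))
E
python3 -c "from h import *;st()"
```

```text
t 1.1 stand xyz [-126.1  557.3  215.2] yaw err -2.39 tilt [-0.009 -0.007 -1.   ] F [ 1.26 -0.02  0.18] op 0.171
```

Emit:
arm_command(
  series=[
    [[0.05, 0, -0.1], 0.5, -1],
    [[0, 0, -0.18], 0, -1],
    [[0, 0, -0.18], 0, -1],
    [[0, 0, -0.18], 0, -1],
    [[0, 0, -0.18], 0, -1],
    [[0, 0, -0.18], 0, -1],
    [[0, 0, -0.18], 0, -1],
    [[0, 0, -0.18], 0, -1],
    [[0, 0, -0.18], 0, -1],
    [[0, 0, -0.18], 0, -1],
    [[0, 0, -0.18], 0, -1],
    [[0, 0, -0.18], 0, -1],
    [[0, 0, -0.18], 0, -1],
    [[0, 0, -0.18], 0, -1],
    [[0, 0, 0], 0, -1],
  ],
)

```text
time_s: 2.35
position: [0.419, -0.1259, 0.2162]
tcp_rot: [[0.997, -0.004, -0.073], [0.073, -0.01, 0.997], [-0.005, -1.0, -0.01]]
force: [-0.1, 1.3, 0.2]
opening: 0.01
```

```bash
python3 -c "from h import *;st()"
```

```text
t 2.35 stand xyz [-114.3   40.   216.2] yaw err 0.39 tilt [-0.004 -0.01  -1.   ] F [0.02 1.27 0.15] op 0.01
```

Emit:
arm_command(
  series=[
    [[-0.05, 0, -0.1], 0, -1],
    [[-0.02, 0, -0.09], 0, -1],
    [[0, 0.1, 0], 0, -1],
    [[0, 0.1, 0], 0, -1],
    [[0, 0.1, 0], 0, -1],
    [[0, 0.1, 0], 0, -1],
    [[0, 0.1, 0], 0, -1],
    [[0, 0.09, 0], 0, -1],
    [[0, 0, 0], 0, -1],
    [[0, 0, 0], 0, -1],
  ],
)

```text
time_s: 3.18
position: [0.4077, -0.1702, 0.0941]
tcp_rot: [[0.998, -0.002, -0.064], [0.064, -0.01, 0.998], [-0.003, -1.0, -0.01]]
force: [0.8, -0.1, 0.3]
opening: 0.009
```

Run:
```python
from h import *;st()
a=bot.capture("side")[:,:,::-1][125:225,280:420]
cv2.imwrite("pics/s1.png",cv2.resize(a,None,fx=5,fy=5,interpolation=cv2.INTER_CUBIC))
```

```text
t 3.1833 stand xyz [-129.2   -3.3   94.1] yaw err 0.9 tilt [-0.002 -0.01  -1.   ] F [ 0.78 -0.17  0.29] op 0.009
```

View pics/s1.png

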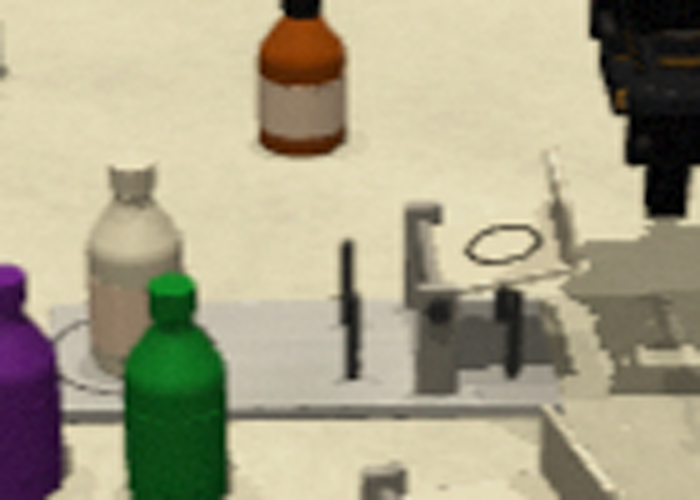

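The fingertip (crop (668,215)) is level with the fin's outer face and about 35 mm in front of it. I start the push slowly.

Emit:
arm_command(
  series=[
    [[0.06, 0, 0], 0, -1],
    [[0.06, 0, 0], 0, -1],
    [[0.04, 0, 0.01], -0.1, -1],
    [[0.03, 0, 0], 0, -1],
    [[0.03, 0, 0], 0, -1],
    [[0.03, 0, 0], 0, -1],
    [[0.03, 0, 0], 0, -1],
    [[0.03, 0, 0], 0, -1],
  ],
)

```text
time_s: 3.9
position: [0.4522, -0.1648, 0.0988]
tcp_rot: [[0.994, -0.048, -0.095], [0.094, -0.016, 0.995], [-0.049, -0.999, -0.011]]
force: [-15.0, -10.6, 7.6]
opening: 0.005
```

Run:
```python
from h import *;st()
a=bot.capture("side")[:,:,::-1][125:225,280:420]
cv2.imwrite("pics/s2.png",cv2.resize(a,None,fx=5,fy=5,interpolation=cv2.INTER_CUBIC))
```

```text
t 3.9 stand xyz [-84.4  -1.5  98.8] yaw err -0.86 tilt [-0.048 -0.016 -0.999] F [-15.83  -9.37   7.6 ] op 0.005
```

View pics/s2.png

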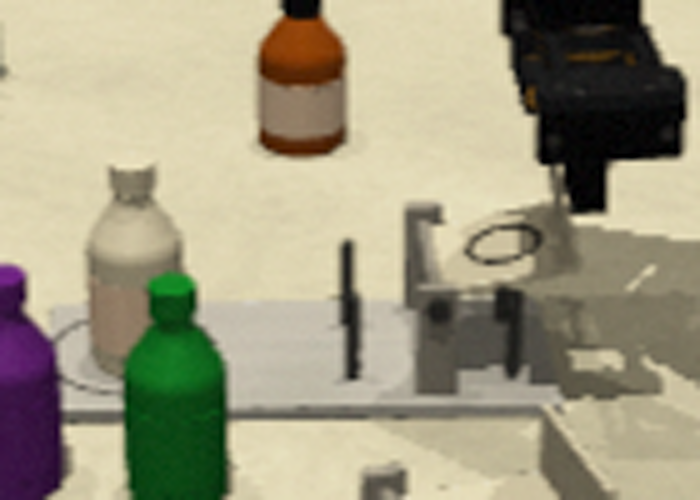

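Wrist force reached about 16 N with a 7.6 N vertical part. The fingertip is jamming by friction on the fin, because the fin has to move mostly upward as it turns. I back off, then lift along the fin's arc with only light contact.

Emit:
arm_command(
  series=[
    [[-0.05, 0, 0], 0, -1],
    [[-0.05, 0, 0], 0, -1],
    [[0, -0.03, 0], 0, -1],
    [[0, -0.03, 0], 0, -1],
    [[0, 0, 0], 0, -1],
  ],
)

```text
time_s: 4.37
position: [0.4315, -0.1667, 0.1141]
tcp_rot: [[0.994, -0.049, -0.095], [0.094, -0.016, 0.995], [-0.05, -0.999, -0.011]]
force: [-0.2, 0.4, -0.2]
opening: 0.005
```

Run:
```python
from h import *;st()
a=bot.capture("side")[:,:,::-1][125:225,280:420]
cv2.imwrite("pics/s3.png",cv2.resize(a,None,fx=5,fy=5,interpolation=cv2.INTER_CUBIC))
```

```text
t 4.3667 stand xyz [-105.1   -1.7  114.1] yaw err -0.85 tilt [-0.049 -0.016 -0.999] F [-0.19  0.43 -0.18] op 0.005
```

View pics/s3.png

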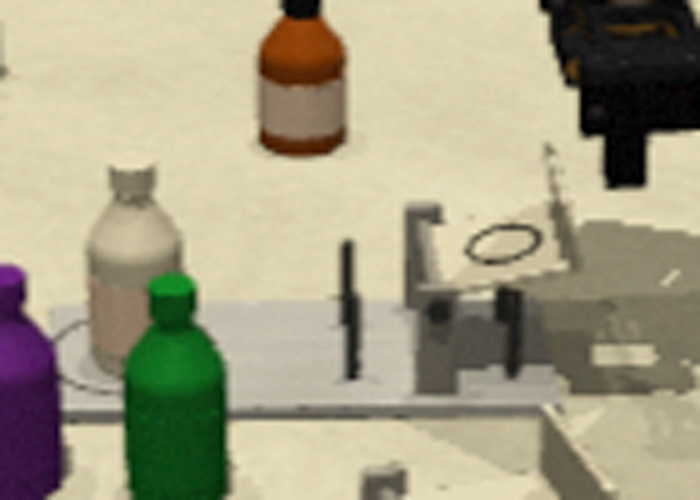

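Emit:
arm_command(
  series=[
    [[0.05, 0.01, 0], 0, -1],
    [[0.05, 0.01, 0], 0, -1],
    [[0.02, -0.01, 0], 0, -1],
    [[0.025, -0.025, 0], 0, -1],
    [[0.025, -0.025, 0], 0, -1],
    [[0.025, -0.025, 0], 0, -1],
  ],
)

```text
time_s: 4.92
position: [0.465, -0.1634, 0.1238]
tcp_rot: [[0.991, -0.077, -0.106], [0.105, -0.019, 0.994], [-0.078, -0.997, -0.01]]
force: [-4.3, -3.0, 3.8]
opening: 0.006
```

Run:
```python
from h import *;st()
a=bot.capture("side")[:,:,::-1][125:225,280:420]
cv2.imwrite("pics/s4.png",cv2.resize(a,None,fx=5,fy=5,interpolation=cv2.INTER_CUBIC))
```

```text
t 4.9167 stand xyz [-71.5  -1.  123.8] yaw err -1.48 tilt [-0.077 -0.019 -0.997] F [-4.57 -2.64  3.78] op 0.006
```

View pics/s4.png

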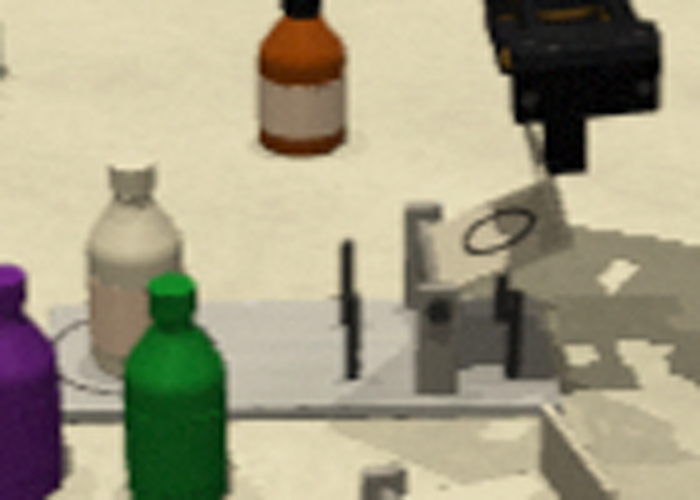

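The flag is turning (about 0.45 rad) and the force has fallen to about 5 N. I continue with more upward motion.

Emit:
arm_command(
  series=[
    [[0.012, -0.03, 0], 0, -1],
    [[0.02, -0.03, 0], 0, -1],
    [[0.025, -0.03, 0], 0, -1],
    [[0.025, -0.025, 0], 0, -1],
  ],
)

```text
time_s: 5.3
position: [0.4858, -0.1599, 0.1462]
tcp_rot: [[0.991, -0.08, -0.107], [0.106, -0.017, 0.994], [-0.081, -0.997, -0.008]]
force: [-0.2, -1.3, -0.6]
opening: 0.008
```

Run:
```python
from h import *;st()
a=bot.capture("side")[:,:,::-1][125:225,280:420]
cv2.imwrite("pics/s5.png",cv2.resize(a,None,fx=5,fy=5,interpolation=cv2.INTER_CUBIC))
```

```text
t 5.3 stand xyz [-50.5   0.8 146.2] yaw err -1.56 tilt [-0.08  -0.017 -0.997] F [-0.31 -1.24 -0.58] op 0.008
```

View pics/s5.png

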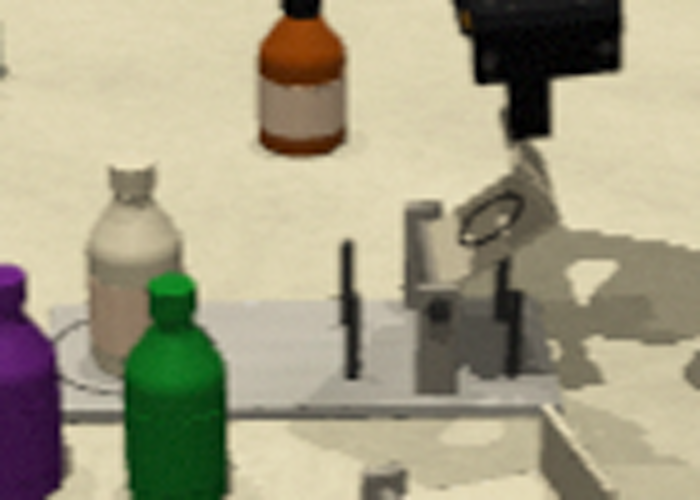

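The flag is at about 0.75 rad with near-zero force. Now I retreat, drop the tip below the plate's free edge, and push on that edge and the tick face.

Emit:
arm_command(
  series=[
    [[-0.1, -0.01, 0], 0, -1],
    [[-0.1, 0, 0], 0, -1],
    [[0, 0.08, 0], 0, -1],
    [[0, 0.08, 0], 0, -1],
    [[0, 0.07, 0], 0, -1],
    [[0, 0, 0], 0, -1],
  ],
)

```text
time_s: 5.85
position: [0.4545, -0.168, 0.1085]
tcp_rot: [[0.992, -0.056, -0.11], [0.109, -0.027, 0.994], [-0.059, -0.998, -0.02]]
force: [0.3, -1.1, 0.1]
opening: 0.007
```

Run:
```python
from h import *;st()
a=bot.capture("side")[:,:,::-1][125:225,280:420]
cv2.imwrite("pics/s6.png",cv2.resize(a,None,fx=5,fy=5,interpolation=cv2.INTER_CUBIC))
```

```text
t 5.85 stand xyz [-82.3  -4.8 108.5] yaw err -1.72 tilt [-0.056 -0.027 -0.998] F [ 0.18 -1.14  0.07] op 0.007
```

View pics/s6.png

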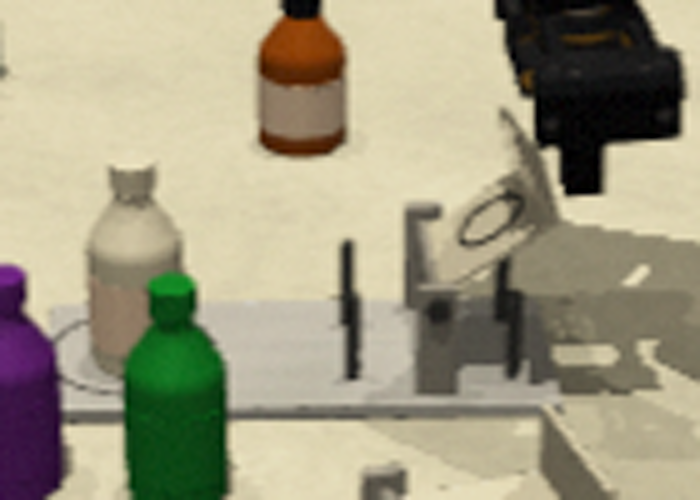

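Run:
```python
from h import *
S=lambda u,v:(280+u/5-.4,125+v/5-.4)
for s,a in((40,(562,222)),(40,(445,288)),(-40,(502,108)),(40,(502,108))):
    p=onplane("side",S(*a),Y,Y@H+s/1000);print(s,((p-H)@X*1000).round(1),((p-H)[2]*1000).round(1))
for th in(.5,.6,.7,.8):
    c,s=np.cos(th),np.sin(th);print(th,[-80*c,80*s],[-80*c+40*s,80*s+40*c])
```

```text
40 -65.2 43.4
40 -3.4 4.0
-40 -39.3 75.1
40 -30.1 110.9
0.5 [np.float64(-70.20660495122982), np.float64(38.35404308833624)] [np.float64(-51.0295834070617), np.float64(73.45734556395115)]
0.6 [np.float64(-66.02684919277426), np.float64(45.17139787160283)] [np.float64(-43.44115025697285), np.float64(78.18482246798996)]
0.7 [np.float64(-61.18737498275908), np.float64(51.53741497901528)] [np.float64(-35.41866749325144), np.float64(82.13110247039482)]
0.8 [np.float64(-55.73653674777323), np.float64(57.38848727196182)] [np.float64(-27.04229311179232), np.float64(85.25675564584844)]
```

Flag at about 0.62 rad, free edge about 45 mm above the hinge. I lower the tip to ~23 mm above the hinge, then push forward and up.

Emit:
arm_command(
  series=[
    [[-0.01, 0.05, 0], 0, -1],
    [[0, 0.05, 0], 0, -1],
    [[0.02, 0, 0], 0, -1],
    [[0.03, -0.02, 0], 0, -1],
    [[0.03, -0.03, 0], 0, -1],
    [[0.03, -0.03, 0], 0, -1],
    [[0.03, -0.03, 0], 0, -1],
    [[0.03, -0.025, 0], 0, -1],
  ],
)

```text
time_s: 6.57
position: [0.4895, -0.1666, 0.1214]
tcp_rot: [[0.992, -0.06, -0.114], [0.112, -0.033, 0.993], [-0.063, -0.998, -0.026]]
force: [-1.0, 0.0, -0.4]
opening: 0.007
```

Run:
```python
from h import *;st()
a=bot.capture("side")[:,:,::-1][125:225,280:420]
cv2.imwrite("pics/s7.png",cv2.resize(a,None,fx=5,fy=5,interpolation=cv2.INTER_CUBIC))
```

```text
t 6.5667 stand xyz [-47.3  -6.2 121.4] yaw err -1.97 tilt [-0.06  -0.033 -0.998] F [-0.98  0.08 -0.42] op 0.007
```

View pics/s7.png

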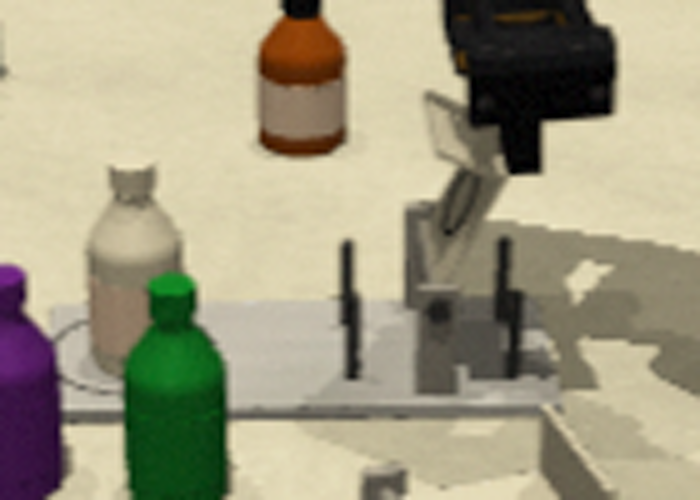

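Flag at about 1.1 rad with 1 N of force. Next I push level past upright.

Emit:
arm_command(
  series=[
    [[0.03, -0.01, 0.01], 0.1, -1],
    [[0.03, 0, 0], 0.1, -1],
    [[0.03, 0, 0], 0.1, -1],
    [[0.03, 0, 0], 0, -1],
    [[0.03, 0, 0], 0, -1],
    [[0.03, 0, 0], 0, -1],
    [[0.03, 0, 0], 0, -1],
    [[0.03, 0, 0], 0, -1],
  ],
)

```text
time_s: 7.28
position: [0.5444, -0.1594, 0.1228]
tcp_rot: [[0.994, -0.055, -0.089], [0.087, -0.035, 0.996], [-0.058, -0.998, -0.03]]
force: [-0.7, 0.0, 0.1]
opening: 0.006
```

Run:
```python
from h import *;st()
a=bot.capture("side")[:,:,::-1][105:225,280:420]
cv2.imwrite("pics/s8.png",cv2.resize(a,None,fx=4,fy=4,interpolation=cv2.INTER_CUBIC))
```

```text
t 7.2833 stand xyz [  7.9  -3.5 122.8] yaw err -0.52 tilt [-0.055 -0.035 -0.998] F [-0.73  0.08  0.13] op 0.006
```

View pics/s8.png

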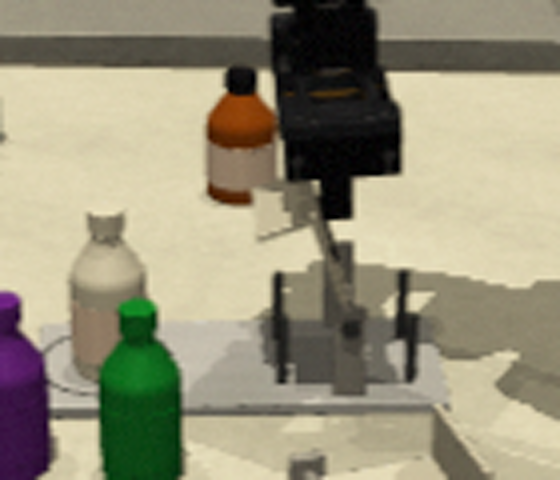

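Past upright, about 1.9 rad. I follow the arc forward and down on the tick face.

Emit:
arm_command(
  series=[
    [[0.025, 0.005, 0], 0, -1],
    [[0.025, 0.005, 0], 0, -1],
    [[0.035, 0.02, 0], 0, -1],
    [[0.035, 0.02, 0], 0, -1],
    [[0.03, 0.03, 0], 0, -1],
    [[0.025, 0.03, 0], 0, -1],
    [[0.02, 0.035, 0], 0, -1],
  ],
)

```text
time_s: 7.92
position: [0.5871, -0.1568, 0.0892]
tcp_rot: [[0.995, -0.053, -0.089], [0.087, -0.035, 0.996], [-0.055, -0.998, -0.031]]
force: [-0.9, -1.1, 0.1]
opening: 0.001
```

Run:
```python
from h import *;st()
a=bot.capture("side")[:,:,::-1][105:225,280:420]
cv2.imwrite("pics/s9.png",cv2.resize(a,None,fx=4,fy=4,interpolation=cv2.INTER_CUBIC))
```

```text
t 7.9167 stand xyz [50.7 -4.2 89.2] yaw err -0.5 tilt [-0.053 -0.035 -0.998] F [-0.97 -1.02  0.07] op 0.001
```

View pics/s9.png

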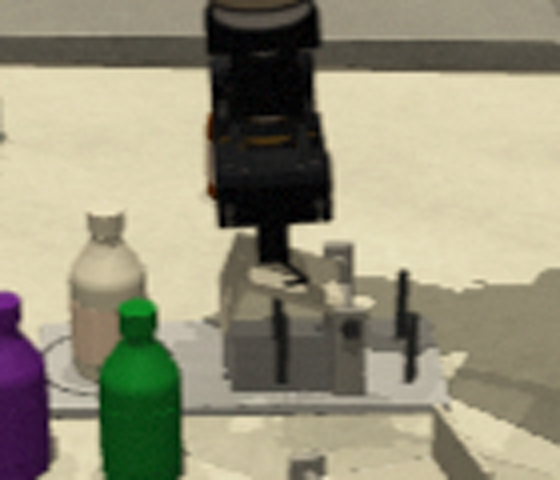

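Flag at about 2.75 rad. I press the last bit gently downward.

Emit:
arm_command(
  series=[
    [[0.015, 0.025, 0], 0, -1],
    [[0.01, 0.025, 0], 0, -1],
    [[0.01, 0.02, 0], 0, -1],
    [[0, 0.015, 0], 0, -1],
  ],
)

```text
time_s: 8.3
position: [0.5942, -0.1565, 0.0678]
tcp_rot: [[0.995, -0.053, -0.089], [0.087, -0.034, 0.996], [-0.056, -0.998, -0.03]]
force: [0.1, 1.5, 15.5]
opening: 0.006
```

```bash
python3 -c "from h import *;st()"
```

```text
t 8.3 stand xyz [57.8 -4.5 67.8] yaw err -0.5 tilt [-0.053 -0.034 -0.998] F [ 0.24  1.45 15.48] op 0.006
```

At the stop: 15 N of vertical force at z = 67.8 mm, so the plate is flat. I retract up and back.

Emit:
arm_command(
  series=[
    [[0, -0.05, 0], 0, -1],
    [[0, -0.1, 0], 0, -1],
    [[0, -0.15, 0], 0, -1],
    [[0, -0.18, 0], 0, -1],
    [[-0.05, -0.18, 0], 0, -1],
    [[-0.15, 0, 0.05], 0, -1],
    [[-0.15, 0, 0.1], 0, -1],
    [[-0.12, 0, 0.15], 0, -1],
    [[-0.05, 0, 0.18], 0, -1],
    [[0, 0, 0.18], 0, -1],
    [[0, 0, 0.18], 0, -1],
    [[0, 0, 0.18], 0, -1],
    [[0, 0, 0.18], 0, -1],
    [[0, 0, 0], 0, -1],
  ],
)

```text
time_s: 9.47
position: [0.4745, 0.0816, 0.2125]
tcp_rot: [[0.996, -0.035, -0.078], [0.076, -0.04, 0.996], [-0.038, -0.999, -0.037]]
force: [0.1, 0.6, 0.3]
opening: 0.007
```

Run:
```python
from h import *;st()
a=bot.capture("side")[:,:,::-1];b=bot.capture("top")[:,:,::-1]
cv2.imwrite("pics/sA_full.png",a);cv2.imwrite("pics/tA_full.png",b)
s=cv2.resize(a[145:220,280:410],(780,450),interpolation=cv2.INTER_CUBIC)
cv2.imwrite("pics/sA.png",s);cv2.imwrite("pics/tA.png",cv2.resize(b[165:285,310:430],(600,600),interpolation=cv2.INTER_CUBIC))
```

```text
t 9.4667 stand xyz [-42.4 242.3 212.5] yaw err 0.13 tilt [-0.035 -0.04  -0.999] F [0.1  0.59 0.35] op 0.007
```

View pics/sA.png

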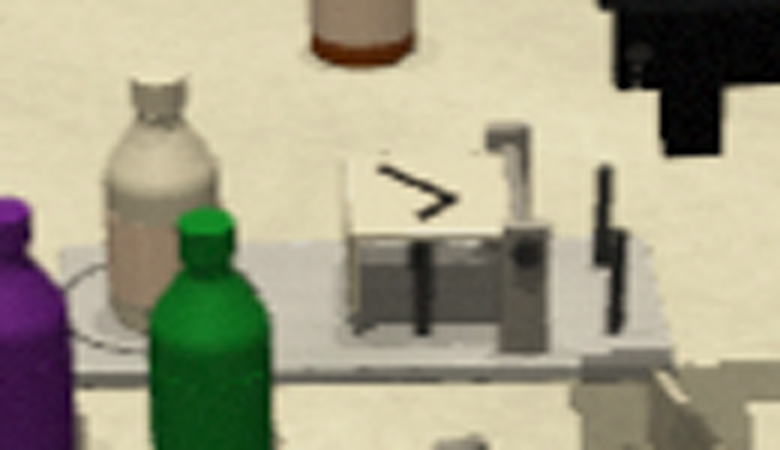

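View pics/tA.png

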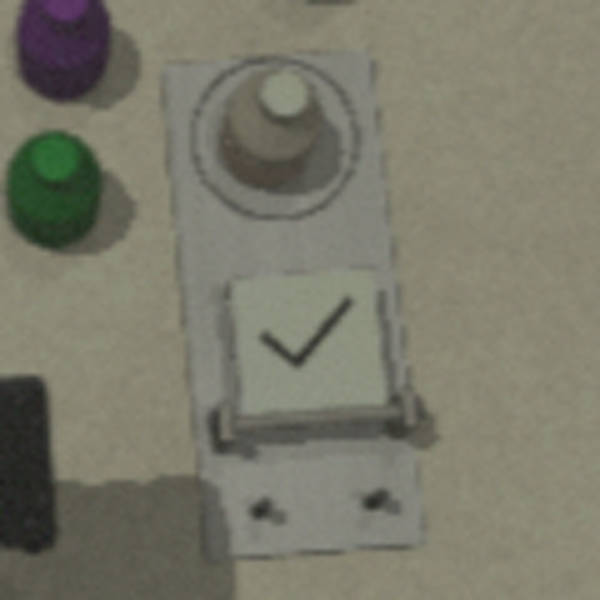

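View pics/sA_full.png

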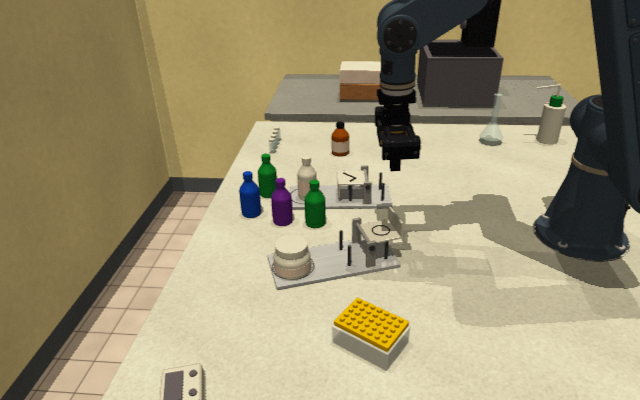

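View pics/tA_full.png

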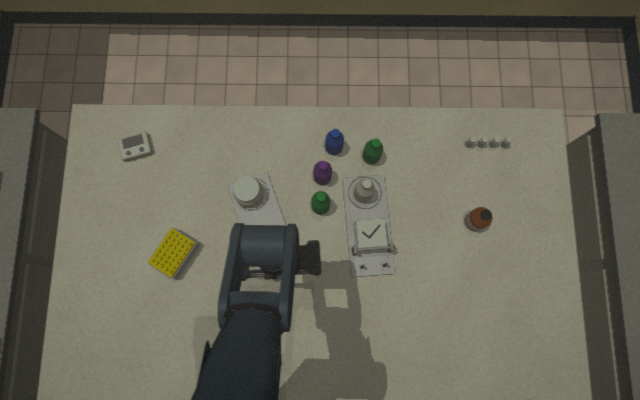

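The tick is up (top crop (310,335)) and the plate lies level on its far-side posts (side crop edge (350,237)–(500,233)). The bottle, tub, tip box, amber bottle and tub flag look unmoved. The hand is clear, so I hand in.

```bash
python3 -c "
from rig import bot;print(bot.hand_in())"
```

```text
the job is handed in; nothing more can be done
None
```

The flag on the tall bottle's stand now lies flat on the far side with its tick face up. I pushed it over the hinge with the closed fingertips and handed the job in after about 9.5 s of the 48 s allowed.

**Last checks:** In both views the plate is level and the tick face is up. The final press met the stop at z of about 68 mm. By eye against the first pictures, the bottle, tub, tip box and amber bottle have not moved, and the tub's flag still shows its ring face. The hand was clear, with contact force back near zero.

**What went less smoothly:**
- **First push:** it jammed by friction on the fin, with about 20 N total at the wrist, so it was not gentle. I backed off and lifted along the fin's arc instead, which took about 6 N or less.
- **Final press:** it read about 15 N against the stop before I retracted.
- **Tool tilt:** the tool tilted by up to about 5° during the pushing. This had no visible effect.

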